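# Thread the guide rod into a syringe pump

### The arm

A 6-joint arm with a two-finger parallel gripper is mounted at the origin on the work surface. World frame = base frame: x ahead of the robot, y to its left, z up, the work surface at z = 0. Lengths are in m, angles in rad, forces in N, time in s.
With the tool pointing down it reaches from about 0.275 to 0.75 m from the base axis. Payload 10.2 kg.
Tool frame: the origin (TCP) lies midway between the tips of the shut fingers; the grasp point (between the pads) lies 19 mm behind it; z points along the fingers, y is the line along which they close (so a half turn about z gives the same grasp; the last joint's range is limited). The gripper opens to 85 mm and grips with 20 to 120 N. Pads are 22 mm wide; open, the fingers measure 114 mm over their backs; the gripper's body (76 mm by 85 mm) begins 54 mm behind the grasp point. The pads swing forward as they close: fully open they stand 13 mm farther back than shut.
Start: joints at [1.075, 0.313, 1.498, -0, 1.331, -0.223], TCP at [0.141, 0.506, 0.231] pointing down, gripper open.
Joint ranges: [-2.94, 2.94], [-0.97, 2.17], [0.19, 2.56], [-1.23, 4.37], [0.02, 3.11], [-2.88, 2.88]. Speed limits (rad/s): [2.39, 2.39, 3.01, 3.14, 3.14, 3.14].

### API

Orientations are given as a 3x3 rotation matrix whose columns are the frame's x, y, z axes.
In Python, from rig import status, eyes, workorder gives the robot as it stands. The module is installed in compiled form; this text tells all that it offers.
- The arm moves only by the tool send_rows, never from a script. Its argument "series" is a list of rows, each a list of 5 numbers: the opening, from -1 (shut) to 1 (fully open), then the shift along the tool's x, y, z each as a share of 0.2 m, from -1 to 1, then the turn about the tool's z as a share of pi/4 rad, from -1 to 1. A call has 1 to 20 rows; each row shifts and turns the commanded pose from where the row before left it, along the tool's axes as they then stand; what a row does not reach is not made up. A row lasts 1/12 s, in which the tool goes at most 41.7 mm and 7.16 degrees, less where a joint would pass 70% of its speed; a pose out of reach is approached as far as the arm can. A call with a number of a shift or a turn outside -1 to 1 is refused whole. A call with a gripper value outside its range is refused whole. The fingers move at their own pace and stop on an object; the grip force is fixed at half the most. Time passes only in rows, so rows that do not move let the fingers close. It gives the time, the measured TCP pose, the force, the opening and the grip force at its end, in the units of the state.
- status.get_state(): the state, without advancing time (a new reading comes with each control period).
- eyes.grab_frame(name): name is "side" or "top"; returns a dict with "img" (400x640x3 uint8, red, green, blue), "range_z" (400x640 float32, m along the optical axis (not along the pixel's ray), 0 where there is no reading), "mtx" (3x3 intrinsics, pixels), "pose" (4x4, takes a point from camera to world coordinates). Camera axes: x right, y down, z forward; pixel columns grow to the right and rows downward; lengths in m; the calibration is good to about 2 mm. A picture is of the moment at which its call begins.
- workorder.job_done(): hands the job in; it is judged then, once.
The state is a dict: "clock": time; "qpos": joint angles; "dq": joint speeds; "effort": joint torques, N m; "position": TCP position; "tcp_rot": TCP orientation; "wrist_force": force on the tool from outside, world axes, zero at the start; "wrist_torque": the same for the moment, N m; "opening": finger opening in m; "grasp_force": force on a finger pad.
Only numpy, scipy, OpenCV 4.12 (cv2) and the standard library are available. Lean on these libraries where they do the work, as an engineer would, in place of code of your own. Each camera call takes 0.05 s, during which the arm holds its last target. There are 200 camera calls.

### The job

Refit the guide rod of the opened syringe pump: take the bright steel rod from the white rack and thread it down, without forcing it, through the upper bronze bush and then the lower one until about 15 mm of it stands out below the lower block. It would drop through if let go, so finish while holding it still there, clear of the pump's foot, ready for a colleague to fit the retaining clip. Leave the other things in the rack and on the table where they are.

Things in the scene. Friction and masses are not known exactly. Their poses are not given: they have to be found in the camera images.
- rod_centre (a point): Guide rod: bright round steel bar, 10 mm thick, 175 mm long, about 0.11 kg, a thin black clip groove near each end. It stands upright in one of the rack's holes, lower end 15 mm above the table, 140 mm standing free: the tallest thing there. Point on its axis, half-way up (87.5 mm above its lower end); z along the rod, up.
- rod_nose (a point): Centre of the rod's lower end face; the end is chamfered (7 mm across at the tip, full 10 mm from 3 mm up).
- pump: Syringe pump chassis, cover off, fixed on end; origin under its foot's centre, z up, open front to its +x, white back plate at x = -42 to -36 mm. Foot 110 x 130 x 10 mm. Two aluminium end blocks, x -36 to 20, y -55 to 55 mm: lower z = 36 to 50, upper z = 112 to 126. Bush axis: x = 0, y = 30 mm. Motor and lead screw at y = -24 mm. Nothing on it is higher than 131 mm.
- upper_mouth (a point): Centre of the rim of the upper block's bronze bush, 130.5 mm above the table. Each bush: 13 mm bore through its block, on one upright axis, with a flared mouth 21 mm wide inside that stands 4.5 mm above the block. Between the blocks (z = 75 to 91 mm) a blue carriage fork with a 23 mm slot straddles this axis; its slide pads are not fitted yet, so it does not guide the rod.
- lower_mouth (a point): Centre of the rim of the lower block's bronze bush, on the same upright axis, 54.5 mm above the table; the block's underside lies 18.5 mm below this point, and the pump's foot 26 mm below that underside.
- rack: White plastic parts rack, fixed, 70 (x) x 160 (y) x 50 mm high, origin at the centre of its underside. Three round holes 11 mm wide and 35 mm deep at y = -55, 0 and +55 mm; which of the rod, the lead screw and the nut driver stands in which hole varies.
- lead_screw_centre (a point): Spare lead screw (leave alone): brass, 10 mm diameter, 105 mm long, upright in the rack, top 120 mm above the table. Point at its centre.
- nut_driver_centre (a point): Nut driver (leave alone): steel shaft 10 mm with a blue handle 24 mm across and 53 mm tall, upright in the rack, top 118 mm above the table. Point at its centre.
- syringe_centre (a point): Clear 50 ml syringe (leave alone) lying on the table, about 157 mm long, 32 mm high. Point near the middle of its barrel's length, 16 mm above the table.
- phone_centre (a point): Black phone (leave alone), 74 x 150 x 8 mm, lying on the table. Point at its centre.

How it is judged:
By the outcome, as a careful person would: the job done as asked, in the order asked, and still so for the second after the job is handed in, while the arm keeps its last pose, push and grip.
It also fails if it takes over 43 s, if anything falls off the work surface, if the arm or the gripper's body presses on something with over 40 N, if the wrist force passes 120 N, or if a joint passes its speed limit or range.

## Working session

There is one attempt and no reset: what is moved stays moved. The work goes in short steps, Python scripts to look and compute and a tool call to move; the robot and the scene stay as the last step left them, time stands still between calls to the robot, and variables do not carry over. Pictures are saved under pics/ and viewed, at most 10 in all, crops included, and the job is handed in when it is done.

Besides the shell and the picture viewer there is one more tool, called after ">>>" as name(argument=value, ...) on one line, values as JSON. send_rows: Moves the arm, as the interface text tells. Its arguments: {"type":"object","properties":{"series":{"type":"array","items":{"type":"array","items":{"type":"number","minimum":-1,"maximum":1}}}},"required":["series"]}

```bash
mkdir -p pics; cat > h.py <<'E'
import numpy as np, cv2
from rig import status, eyes, workorder
def grab(n,tag):
    f=eyes.grab_frame(n); np.savez(f'pics/{tag}.npz',**f); cv2.imwrite(f'pics/{tag}.png',f['img'][:,:,::-1]); return f
def load(tag): return dict(np.load(f'pics/{tag}.npz'))
def pt(f,u,v,z=None):
    K,T=f['mtx'],f['pose']; r=np.array([(u-K[0,2])/K[0,0],(v-K[1,2])/K[1,1],1.])
    if z is None: return (T@np.r_[r*f['range_z'][int(v),int(u)],1])[:3]
    d=T[:3,:3]@r; return T[:3,3]+d*(z-T[2,3])/d[2]
def proj(f,p):
    c=np.linalg.inv(f['pose'])@np.r_[p,1]; q=f['mtx']@c[:3]; return q[:2]/q[2]
E
python3 - <<'E'
from h import *
np.set_printoptions(precision=4,suppress=True)
for n in('top','side'):
    f=grab(n,n+'0'); print(n,f['mtx'],f['pose'])
s=status.get_state(); print(s['clock'],s['position'],s['tcp_rot'],s['opening'],s['wrist_force'])
E
```

```text
top [[436.6727   0.     315.0315]
 [  0.     436.6727 202.2823]
 [  0.       0.       1.    ]] [[-0.1375 -0.9652  0.2224  0.423 ]
 [-0.9905  0.1351 -0.0257 -0.0356]
 [-0.0052 -0.2238 -0.9746  0.9821]
 [ 0.      0.      0.      1.    ]]
side [[366.2329   0.     318.6615]
 [  0.     366.2329 199.5179]
 [  0.       0.       1.    ]] [[ 0.9973 -0.0581  0.0459  0.5855]
 [-0.0741 -0.78    0.6214 -0.5055]
 [-0.0003 -0.6231 -0.7821  0.6892]
 [ 0.      0.      0.      1.    ]]
0.1 [0.1413 0.5054 0.2308] [[-0.963   0.2694 -0.0005]
 [ 0.2694  0.963  -0.001 ]
 [ 0.0003 -0.0011 -1.    ]] 0.0855631733170437 [-0.7968  0.1964 -0.4406]
```

View pics/top0.png

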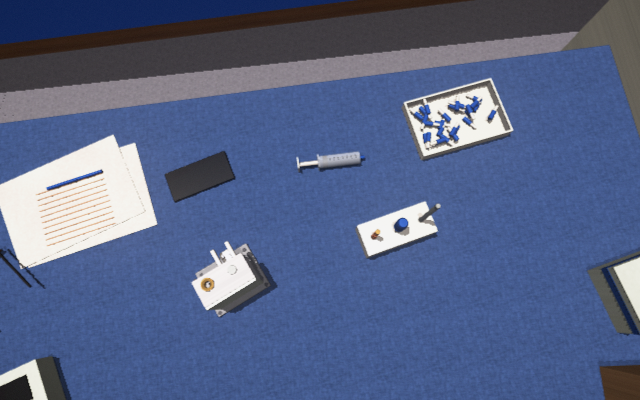

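View pics/side0.png

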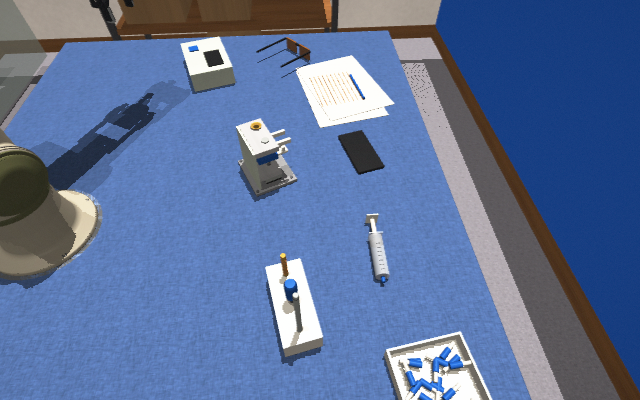

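Top view: the rod stands in the rack's right end hole, with its top near (436,207) and the nut driver and lead screw to its left. The pump's upper bush is near (208,285). In the side view the rod is near (297,310) and the bush near (256,127). I'll enlarge both.

```bash
python3 - <<'E'
from h import *
t=load('top0');s=load('side0')
def c(f,u,v,w,h,k): return cv2.resize(f['img'][v:v+h,u:u+w,::-1],None,fx=k,fy=k,interpolation=cv2.INTER_CUBIC)
# each 400x300 : 50x37.5 ->scale 8 
W=np.zeros((600,800,3),np.uint8)
for i,(f,u,v,w,h,k) in enumerate([(t,395,190,50,37,8),(t,188,260,50,37,8),(s,270,285,50,50,6),(s,230,110,50,50,6)]):
    im=c(f,u,v,w,h,k); y=(i//2)*300;x=(i%2)*400; W[y:y+im.shape[0],x:x+im.shape[1]]=im
cv2.imwrite('pics/crop1.png',W)
E
```

```text
(no output)
```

View pics/crop1.png

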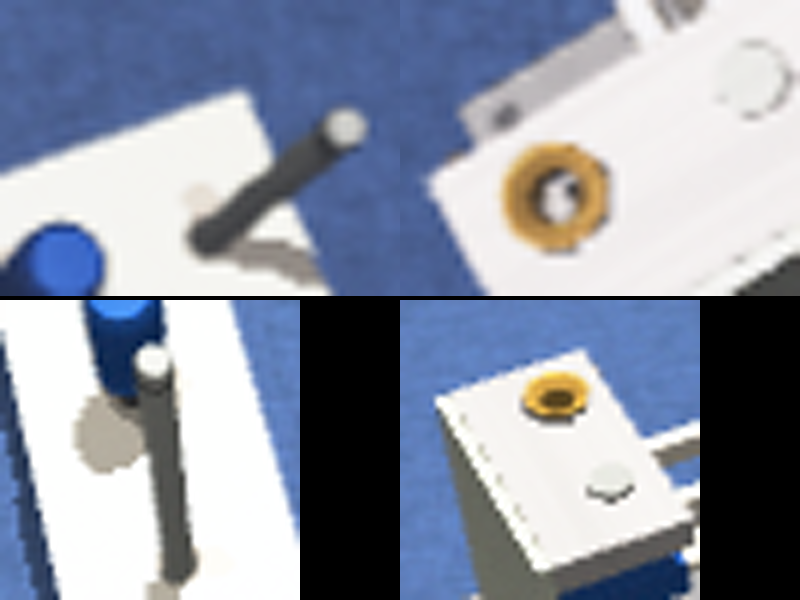

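Crop: rod top at about (437.7,205.6) top view and (295.2,294.5) side view. Bush rim centre is at (207.1,284.2) top and (255.5,125.7) side.

```bash
python3 - <<'E'
from h import *
np.set_printoptions(precision=4,suppress=True)
t=load('top0');s=load('side0')
print('rod top',pt(t,437.7,205.6,.19),pt(s,295.2,294.5,.19))
print('rod base',pt(t,420.5,219.5,.05),pt(s,299.2,330,.05))
print('mouth',pt(t,207.1,284.2,.1305),pt(s,255.5,125.7,.1305))
# colour refinement
def bronze(f,u,v,r=12):
    a=f['img'][v-r:v+r,u-r:u+r].astype(int); m=((a[...,0]-a[...,2]>50)).astype(np.uint8)
    c=max(cv2.findContours(m,0,1)[0],key=cv2.contourArea); e=cv2.fitEllipse(c); return e[0][0]+u-r,e[0][1]+v-r,e[1]
for f,u,v in((t,207,284),(s,255,126)):
    e=bronze(f,u,v); print(e,pt(f,e[0],e[1],.1305))
# rack & pump orientation from top: white pixels at rack-top height
H,W=400,640
uu,vv=np.meshgrid(np.arange(W),np.arange(H))
for nm,f in(('t',t),('s',s)):
    K,T=f['mtx'],f['pose'];z=f['range_z']
    P=np.stack([(uu-K[0,2])/K[0,0]*z,(vv-K[1,2])/K[1,1]*z,z],-1)@T[:3,:3].T+T[:3,3]
    w=f['img'].min(-1)>150
    R=pt(t,398,230,.05)
    for n,c,zz,rad in(('rack',R,.05,.12),('pump',pt(t,225,280,.126),.126,.1)):
        m=w&(abs(P[...,2]-zz)<.006)&(np.linalg.norm(P[...,:2]-c[:2],axis=-1)<rad)&(z>0)
        r=cv2.minAreaRect(P[m][:,:2].astype(np.float32)); print(nm,n,r,np.median(P[m][:,2]))
    for n,c in(('rodtop',pt(t,437.7,205.6,.19)),):
        m=(abs(P[...,2]-.16)<.035)&(np.linalg.norm(P[...,:2]-c[:2],axis=-1)<.02)
        print(nm,n,m.sum(),P[m].mean(0),P[m][:,2].max())
E
```

```text
rod top [ 0.5659 -0.281   0.19  ] [ 0.5681 -0.2813  0.19  ]
rod base [ 0.566  -0.2813  0.05  ] [ 0.5679 -0.2844  0.05  ]
mouth [0.4861 0.1694 0.1305] [0.4882 0.168  0.1305]
(206.8073148727417, 284.0024366378784, (12.363265991210938, 12.698331832885742)) [0.4865 0.1699 0.1305]
(255.70135498046875, 125.10255813598633, (6.349727153778076, 11.122305870056152)) [0.4886 0.1701 0.1305]
t rack ((0.5547144412994385, -0.22847644984722137), (0.06995120644569397, 0.16058747470378876), 11.659639358520508) 0.049048198119681585
t pump ((0.504128098487854, 0.1449926197528839), (0.09581267088651657, 0.10980341583490372), 23.813899993896484) 0.12500908728133125
t rodtop 74 [ 0.5644 -0.2798  0.1657] 0.1916248338260037
s rack ((0.5565569400787354, -0.22733493149280548), (0.06998546421527863, 0.16087189316749573), 11.772897720336914) 0.0497865791035193
s pump ((0.5051330327987671, 0.14594966173171997), (0.09561702609062195, 0.11378097534179688), 24.81753158569336) 0.12578967890156184
s rodtop 141 [ 0.5678 -0.2842  0.1653] 0.19163006922966502
```

>>> send_rows(series=[[1,-0.05,-0.05,0,0],[1,-0.097,-0.1,0,0],[1,-0.097,-0.1,0,0],[1,-0.097,-0.1,0,0],[1,-0.097,-0.1,0,0],[1,-0.097,-0.1,0,0],[1,-0.097,-0.1,0,0],[1,-0.097,-0.1,0,0],[1,-0.097,-0.1,0,0],[1,-0.097,-0.1,0,0],[1,-0.097,-0.1,0,0],[1,-0.097,-0.1,0,0],[1,-0.097,-0.1,0,0],[1,-0.097,-0.1,0,0],[1,-0.097,-0.1,0,0],[1,-0.097,-0.1,0,0],[1,-0.097,-0.1,0,0],[1,-0.097,-0.1,0,0],[1,-0.097,-0.1,0,0],[1,-0.097,-0.1,0,0]])

```text
clock: 1.77
position: [0.4013, 0.0266, 0.2311]
tcp_rot: [[-0.963, 0.27, -0.0], [0.27, 0.963, 0.0], [0.0, 0.0, -1.0]]
wrist_force: [0.2, 0.6, -0.4]
opening: 0.0856
grasp_force: 0.0
```

>>> send_rows(series=[[1,-0.09,-0.093,0,0],[1,-0.09,-0.093,0,0],[1,-0.09,-0.093,0,0],[1,-0.09,-0.093,0,0],[1,-0.09,-0.093,0,0],[1,-0.09,-0.093,0,0],[1,-0.09,-0.093,0,0],[1,-0.09,-0.093,0,0],[1,-0.09,-0.093,0,0],[1,-0.09,-0.093,0,0],[1,-0.09,-0.093,0,0],[1,-0.09,-0.093,0,0],[1,-0.09,-0.093,0,0],[1,-0.046,-0.052,0,0],[1,0,0,0,0],[1,0,0,0,0]])

```text
clock: 3.1
position: [0.567, -0.2803, 0.2305]
tcp_rot: [[-0.963, 0.27, -0.001], [0.27, 0.963, 0.001], [0.001, 0.001, -1.0]]
wrist_force: [-0.0, 0.6, 0.2]
opening: 0.085
grasp_force: 0.0
```

```bash
python3 - <<'E'
from h import *
np.set_printoptions(precision=4,suppress=True)
s=status.get_state(); print(s['clock'],s['position'],s['qpos'])
f=grab('side','side1'); g=grab('top','top1')
for f in(f,g): print(proj(f,np.r_[.567,-.2815,.19]), proj(f,s['position']))
E
python3 - <<'E'
from h import *
a=load('side1')['img'][230:350,230:390,::-1]
cv2.imwrite('pics/c2.png',cv2.resize(a,None,fx=5,fy=5,interpolation=2))
E
```

```text
3.1 [ 0.567  -0.2803  0.2305] [-0.6441  0.5582  1.1364  0.0001  1.4485 -1.9416]
[294.4694 294.6694] [292.8936 281.3577]
[437.84   204.9665] [443.3569 200.0607]
```

View pics/c2.png

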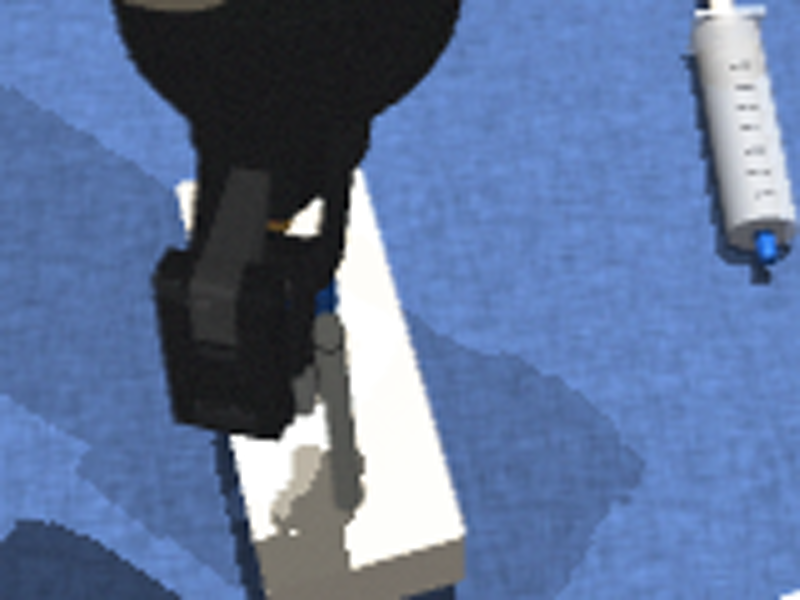

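>>> send_rows(series=[[1,-0.002,-0.006,0.07,0],[1,0,0,0.07,0],[1,0,0,0.07,0],[1,0,0,0.07,0],[1,0,0,0.07,0],[1,0,0,0.0625,0],[1,0,0,0,0],[1,0,0,0,0]])

```text
clock: 3.87
position: [0.5672, -0.2808, 0.1491]
tcp_rot: [[-0.963, 0.269, -0.0], [0.269, 0.963, 0.0], [0.0, 0.0, -1.0]]
wrist_force: [0.8, 0.4, 0.0]
opening: 0.0855
grasp_force: 0.0
```

>>> send_rows(series=[[0.3,0,0,0,0],[-0.2,0,0,0,0],[-0.6,0,0,0,0],[-0.7,0,0,0,0],[-1,0,0,0,0],[-1,0,0,0,0],[-1,0,0,0,0],[-1,0,0,0,0]])

```text
clock: 4.53
position: [0.5674, -0.2817, 0.149]
tcp_rot: [[-0.963, 0.269, 0.0], [0.269, 0.963, -0.0], [-0.0, -0.0, -1.0]]
wrist_force: [0.4, 0.5, 1.6]
opening: 0.0084
grasp_force: 58.4
```

>>> send_rows(series=[[-1,0,0,-0.02,0],[-1,0,0,-0.04,0],[-1,0,0,-0.06,0],[-1,0,0,-0.06,0],[-1,0,0,-0.06,0],[-1,0,0,-0.06,0],[-1,0,0,-0.06,0],[-1,0,0,-0.06,0],[-1,0,0,-0.06,0],[-1,0,0,-0.06,0],[-1,0,0,-0.06,0],[-1,0,0,-0.06,0],[-1,0,0,-0.06,0],[-1,0,0,-0.06,0],[-1,0,0,-0.03,0],[-1,0,0,0,0],[-1,0,0,0,0]])

```text
clock: 5.95
position: [0.5673, -0.2816, 0.3107]
tcp_rot: [[-0.963, 0.269, -0.0], [0.269, 0.963, 0.0], [0.0, 0.0, -1.0]]
wrist_force: [0.5, -0.3, -1.9]
opening: 0.0087
grasp_force: 58.5
```

>>> send_rows(series=[[-1,0.015,0.031,0,0],[-1,0.03,0.062,0,0],[-1,0.045,0.094,0,0],[-1,0.05,0.104,0,0],[-1,0.05,0.104,0,0],[-1,0.05,0.104,0,0],[-1,0.05,0.104,0,0],[-1,0.05,0.104,0,0],[-1,0.05,0.104,0,0],[-1,0.05,0.104,0,0],[-1,0.05,0.104,0,0],[-1,0.05,0.104,0,0],[-1,0.05,0.104,0,0],[-1,0.05,0.104,0,0],[-1,0.05,0.104,0,0],[-1,0.05,0.104,0,0],[-1,0.05,0.104,0,0],[-1,0.05,0.104,0,0],[-1,0.05,0.104,0,0],[-1,0.045,0.094,0,0]])

```text
clock: 7.62
position: [0.491, 0.1449, 0.3102]
tcp_rot: [[-0.963, 0.269, -0.001], [0.269, 0.963, 0.0], [0.001, -0.0, -1.0]]
wrist_force: [1.1, 0.4, -0.4]
opening: 0.0082
grasp_force: 58.5
```

>>> send_rows(series=[[-1,0.03,0.064,0,0],[-1,0.015,0.034,0,0],[-1,0.0055,0.019,0,0],[-1,0,0,0,0],[-1,0,0,0,0],[-1,0,0,0,0]])

```text
clock: 8.12
position: [0.4887, 0.1679, 0.3107]
tcp_rot: [[-0.963, 0.27, -0.0], [0.27, 0.963, -0.0], [0.0, -0.0, -1.0]]
wrist_force: [-0.2, -0.8, -0.6]
opening: 0.0084
grasp_force: 58.5
```

```bash
python3 - <<'E'
from h import *
np.set_printoptions(precision=4,suppress=True)
s=status.get_state(); print(s['clock'],s['position'],s['wrist_force'])
p=s['position']; n=p+[0,0,-.133]
f=grab('side','side2'); g=grab('top','top2')
for f in(f,g): print('nose',proj(f,n),'mouth',proj(f,np.r_[.4873,.1692,.1305]))
a=load('side2')['img'][80:180,215:295,::-1]; b=load('top2')['img'][240:320,165:265,::-1]
W=np.zeros((500,800,3),np.uint8)
W[:,:400]=cv2.resize(a,(400,500),interpolation=2); W[:320,400:]=cv2.resize(b,(400,320),interpolation=2)
cv2.imwrite('pics/c3.png',W)
E
```

```text
8.1167 [0.4887 0.1679 0.3107] [-0.2168 -0.7876 -0.6111]
nose [252.8659 109.1573] mouth [255.119  125.3823]
nose [201.4332 281.5391] mouth [207.1622 283.5417]
```

View pics/c3.png

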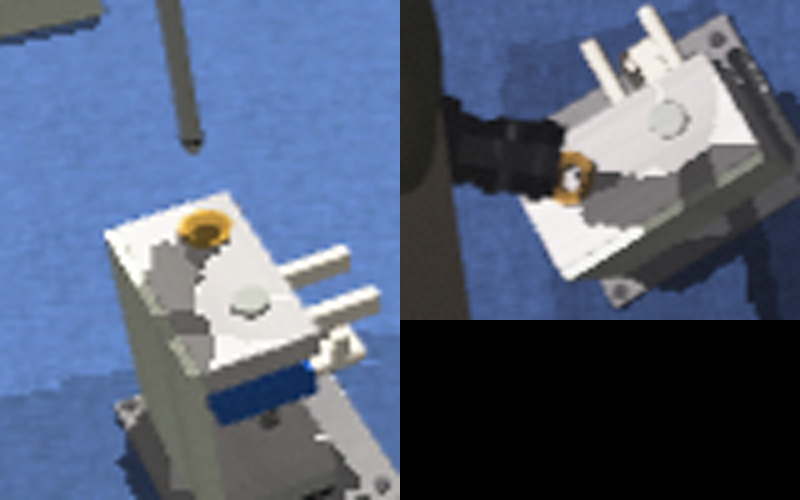

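The side view shows the rod hanging with its nose at about (252.9,108.5), as predicted, and the mouth at (255.7,125.5). I'll check its tilt and the mouth offset numerically.

```bash
python3 - <<'E'
from h import *
np.set_printoptions(precision=4,suppress=True)
f=load('side2'); p=np.array([.4887,.1679,.3107])
zs=np.linspace(.17,.25,161); P=np.array([proj(f,np.r_[p[:2],z]) for z in zs])
im=f['img'].astype(int)
for v in range(84,108,3):
    r=im[v,235:265]; m=np.where((r[:,2]-r[:,0])<35)[0]+235
    sel=m[(m>240)&(m<262)]
    print(v, sel.min(),sel.max(),sel.mean(), np.interp(v,P[::-1,1] if P[0,1]>P[-1,1] else P[:,1],P[::-1,0] if P[0,1]>P[-1,1] else P[:,0]))
print(pt(f,252.9,108.7,.1777))
a=im[113:138,243:268]; m=(a[...,0]-a[...,2]>45).astype(np.uint8)
c=max(cv2.findContours(m,0,1)[0],key=cv2.contourArea); e=cv2.fitEllipse(cv2.convexHull(c)); print(e, pt(f,e[0][0]+243,e[0][1]+113,.1305))
E
```

```text
84 247 250 248.5 248.50426802567068
87 248 251 249.5 249.02212571127095
90 248 251 249.5 249.53998339687124
93 249 252 250.5 250.05784108247147
96 249 252 250.5 250.57569876807176
99 250 253 251.5 251.09355645367202
102 250 253 251.5 251.61141413927228
105 251 254 252.5 252.12927182487255
[0.4888 0.1695 0.1777]
((12.608447074890137, 12.05512523651123), (6.942011833190918, 11.281452178955078), 88.20864868164062) [0.4884 0.1703 0.1305]
```

>>> send_rows(series=[[-1,0.005,0.0055,0.02,0],[-1,0,0,0.04,0],[-1,0,0,0.05,0],[-1,0,0,0.05,0],[-1,0,0,0.03,0],[-1,0,0,0.02,0],[-1,0,0,0.01,0],[-1,0,0,0.01,0],[-1,0,0,0.01,0],[-1,0,0,0.01,0],[-1,0,0,0.01,0],[-1,0,0,0,0]])

```text
clock: 9.22
position: [0.4878, 0.1699, 0.2585]
tcp_rot: [[-0.963, 0.269, -0.0], [0.269, 0.963, -0.0], [0.0, -0.0, -1.0]]
wrist_force: [-0.2, 0.5, -1.1]
opening: 0.0085
grasp_force: 58.5
```

>>> send_rows(series=[[-1,0,0,0.01,0],[-1,0,0,0.01,0],[-1,0,0,0.01,0],[-1,0,0,0.01,0],[-1,0,0,0.01,0],[-1,0,0,0,0]])

```text
clock: 9.72
position: [0.4878, 0.1699, 0.2483]
tcp_rot: [[-0.963, 0.269, -0.001], [0.269, 0.963, -0.0], [0.001, -0.0, -1.0]]
wrist_force: [0.2, -0.1, -0.8]
opening: 0.0087
grasp_force: 58.5
```

```bash
python3 - <<'E'
from h import *
import time
np.set_printoptions(precision=4,suppress=True)
g=grab('side','side3')
s=status.get_state(); print(s['clock'],s['position'],s['wrist_force'],s['wrist_torque'])
a=g['img'][95:175,215:295,::-1]
cv2.imwrite('pics/c4.png',cv2.resize(a,None,fx=7,fy=7,interpolation=2))
E
```

```text
9.7667 [0.4879 0.1699 0.2486] [-0.0677 -0.4486 -1.2206] [-0.0109 -0.0264  0.0252]
```

View pics/c4.png

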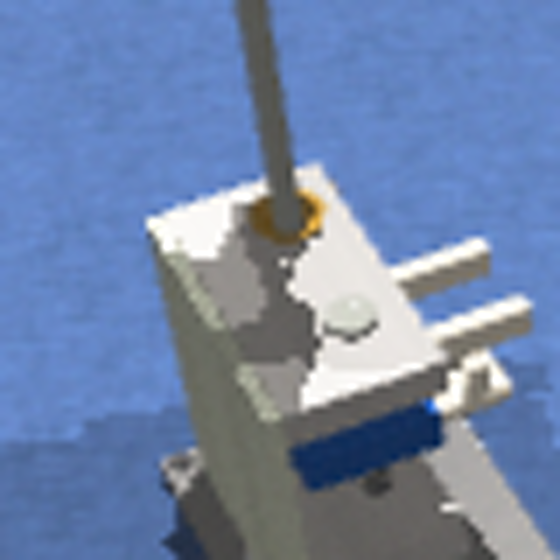

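The rod enters the upper bush at about crop (288,225), and there is no contact force. Going on down.

>>> send_rows(series=[[-1,0,0,0.015,0],[-1,0,0,0.015,0],[-1,0,0,0.015,0],[-1,0,0,0.015,0],[-1,0,0,0.015,0],[-1,0,0,0.015,0],[-1,0,0,0,0]])

```text
clock: 10.35
position: [0.4877, 0.1699, 0.2301]
tcp_rot: [[-0.963, 0.269, -0.001], [0.269, 0.963, -0.0], [0.001, -0.0, -1.0]]
wrist_force: [-0.1, 0.0, -1.3]
opening: 0.0085
grasp_force: 58.5
```

>>> send_rows(series=[[-1,0,0,0.015,0],[-1,0,0,0.015,0],[-1,0,0,0.015,0],[-1,0,0,0.015,0],[-1,0,0,0.015,0],[-1,0,0,0.015,0],[-1,0,0,0.015,0],[-1,0,0,0.015,0],[-1,0,0,0.015,0],[-1,0,0,0.015,0],[-1,0,0,0.015,0],[-1,0,0,0,0]])

```text
clock: 11.35
position: [0.4877, 0.1699, 0.1971]
tcp_rot: [[-0.963, 0.269, -0.001], [0.269, 0.963, -0.0], [0.001, -0.0, -1.0]]
wrist_force: [0.6, -0.5, -0.9]
opening: 0.0087
grasp_force: 58.5
```

>>> send_rows(series=[[-1,0,0,0.01,0],[-1,0,0,0.01,0],[-1,0,0,0.01,0],[-1,0,0,0.01,0],[-1,0,0,0.01,0],[-1,0,0,0.01,0],[-1,0,0,0,0]])

```text
clock: 11.93
position: [0.4878, 0.1699, 0.1854]
tcp_rot: [[-0.963, 0.269, -0.001], [0.269, 0.963, -0.0], [0.001, -0.0, -1.0]]
wrist_force: [-0.1, 0.5, -1.7]
opening: 0.0082
grasp_force: 58.5
```

>>> send_rows(series=[[-1,0,0,0.01,0],[-1,0,0,0.01,0],[-1,0,0,0.01,0],[-1,0,0,0.01,0],[-1,0,0,0,0]])

```text
clock: 12.35
position: [0.4878, 0.1699, 0.1773]
tcp_rot: [[-0.963, 0.269, -0.001], [0.269, 0.963, -0.0], [0.001, -0.0, -1.0]]
wrist_force: [0.2, -0.2, -1.5]
opening: 0.0083
grasp_force: 58.5
```

>>> send_rows(series=[[-1,0,0,0.01,0],[-1,0,0,0.01,0],[-1,0,0,0.01,0],[-1,0,0,0.01,0],[-1,0,0,0.01,0],[-1,0,0,0,0]])

```text
clock: 12.85
position: [0.4877, 0.1699, 0.1673]
tcp_rot: [[-0.963, 0.269, -0.001], [0.269, 0.963, -0.0], [0.001, -0.0, -1.0]]
wrist_force: [-0.7, 0.5, -0.8]
opening: 0.0085
grasp_force: 58.5
```

>>> send_rows(series=[[-1,0,0,0.01,0],[-1,0,0,0.01,0],[-1,0,0,0.01,0],[-1,0,0,0.01,0],[-1,0,0,0.01,0],[-1,0,0,0.01,0],[-1,0,0,0,0],[-1,0,0,0,0],[-1,0,0,0,0]])

```text
clock: 13.6
position: [0.488, 0.1699, 0.1559]
tcp_rot: [[-0.963, 0.269, 0.0], [0.269, 0.963, 0.0], [-0.0, 0.0, -1.0]]
wrist_force: [-0.6, -0.6, -0.4]
opening: 0.0083
grasp_force: 58.5
```

```bash
python3 - <<'E'
from h import *
np.set_printoptions(precision=4,suppress=True)
g=grab('side','side4'); t=grab('top','top4')
s=status.get_state(); print(s['clock'],s['position'],s['wrist_force'],s['opening'])
W=np.zeros((560,780,3),np.uint8)
W[:,:420]=cv2.resize(g['img'][100:200,225:300,::-1],(420,560),interpolation=2)
W[:360,420:]=cv2.resize(t['img'][235:325,180:270,::-1],(360,360),interpolation=2)
cv2.imwrite('pics/c5.png',W)
E
```

```text
13.7 [0.488  0.1699 0.1559] [-0.3212  0.4573 -1.1026] 0.008549589177408914
```

View pics/c5.png

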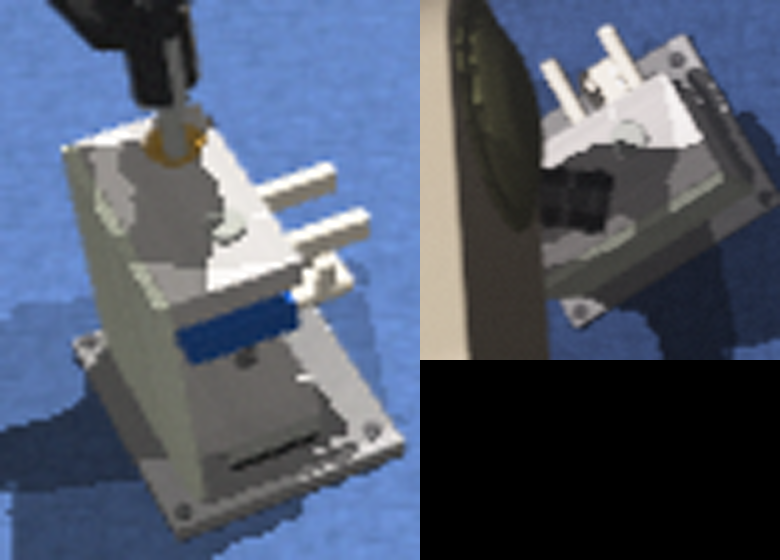

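>>> send_rows(series=[[-1,0,0,0.004,0],[-1,0,0,0,0],[-1,0,0,0,0],[-1,0,0,0,0],[-1,0,0,0,0],[-1,0,0,0,0]])

```text
clock: 14.2
position: [0.4879, 0.1699, 0.155]
tcp_rot: [[-0.963, 0.269, -0.0], [0.269, 0.963, -0.0], [0.0, -0.0, -1.0]]
wrist_force: [0.4, -0.1, -0.0]
opening: 0.0087
grasp_force: 58.5
```

```bash
python3 -c "
from h import *
s=status.get_state();print(s['position'],s['wrist_force'],s['opening'])
print(workorder.job_done())"
```

```text
[0.48792624 0.16992427 0.15499949] [ 0.37427787 -0.14950491 -0.03885592] 0.008691564971774934
the job is handed in; nothing more can be done
None
```

The rod is threaded through both bushes with no contact force felt and held still at 14.2 s. By the arm's height, about 15 mm stands out below the lower block, some 11 mm clear of the foot; the cameras could not see that end. The job is handed in.

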